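# Drive a drift pin home to draw a spice tray into line

### The arm

A 6-joint arm with a two-finger parallel gripper is mounted at the origin on a cart in front of the work surface, level with it; the furniture and walls round the work are solid. World frame = base frame: x ahead of the robot, y to its left, z up, the work surface at z = 0. Lengths are in m, angles in rad, forces in N, time in s.
With the tool pointing down it reaches from about 0.3 to 0.775 m from the base axis. Payload 14.6 kg.
Tool frame: the origin (TCP) lies between the finger pads, 19 mm behind the fingertips; this is the grasp point; z points along the fingers, y is the line along which they close (so a half turn about z gives the same grasp; the last joint's range is limited). The gripper opens to 85 mm and grips with 20 to 120 N. Pads are 22 mm wide; open, the fingers measure 114 mm over their backs; the gripper's body (76 mm by 85 mm) begins 54 mm behind the grasp point. The pads swing forward as they close: fully open they stand 13 mm farther back than shut.
Start: joints at [1.257, 0.3, 1.521, -0, 1.321, -0.067], TCP at [0.134, 0.533, 0.25] pointing down, gripper open.
Joint ranges: [-3.03, 3.03], [-0.79, 2.21], [0.23, 2.52], [-1.04, 4.18], [0, 3.07], [-2.55, 2.55]. Speed limits (rad/s): [2.22, 2.22, 2.57, 3.14, 3.14, 3.14].

### API

Orientations are given as a rotation vector (axis times angle).
In Python, from rig import bot gives the robot as it stands.
- The arm moves only by the tool step_arm, never from a script. Its arguments are lists of equal length, an entry for each row: "delta_rot": the turn, a rotation vector about the tool's x, y, z in units of 10 degrees (1.0 is 10 degrees), a list of three; "slide": the shift along the tool's x, y, z in units of 60 mm (1.0 is 60 mm), a list of three; "grip": the finger opening in mm, from 0 to 85.4. A call has 1 to 8 rows; each row shifts and turns the commanded pose from where the row before left it, along the tool's axes as they then stand; what a row does not reach is not made up. A row lasts 1/8 s, in which the tool goes at most 62.5 mm and 10.7 degrees, less where a joint would pass 70% of its speed; a pose out of reach is approached as far as the arm can. A call is refused whole if a number of a shift passes 1 or a number of a turn 1, either way. A call with a gripper value outside its range is refused whole. The fingers move at their own pace and stop on an object; "grip_force" is the grip in N (left out, the last holds). Time passes only in rows, so rows that do not move let the fingers close. It gives the time, the measured TCP pose, the force, the opening and the grip force at its end, in the units of the state.
- bot.read_state(): the state, without advancing time (a new reading comes with each control period).
- bot.grab_frame(name): name is "scene" or "side" or "wrist"; returns (picture, depth): 400x640x3 uint8, blue, green, red; 400x640 float32, m along the optical axis (not along the pixel's ray), 0 where there is no reading.
- bot.camera_params(name): a dict with "mtx" (3x3 intrinsics, pixels), "k1" (the pictures are not rectified: a ray, as slopes to the right and down, at radius r is drawn at 1 + k1 r^2 times it, then the intrinsics apply), "xyz" and "rotation" of the camera in the world. Camera axes: x right, y down, z forward; pixel columns grow to the right and rows downward; lengths in m; the calibration is good to about 2 mm. A picture is of the moment at which its call begins: read the wrist's pose just before it. camera_params takes no time and is no camera call; for the wrist camera it gives the pose at the moment of the call.
- bot.finish_job(): hands the job in; it is judged then, once.
The state is a dict: "clock": time; "joints": joint angles; "joint_vel": joint speeds; "effort": joint torques, N m; "eef_pos": TCP position; "tcp_rot": TCP orientation; "contact_force": force on the tool from outside, world axes, zero at the start; "ft_torque": the same for the moment, N m; "opening": finger opening in m; "grip_force": force on a finger pad.
Only numpy, scipy, OpenCV 4.12 (cv2) and the standard library are available. Lean on these libraries where they do the work, as an engineer would, in place of code of your own. Each camera call takes 0.05 s, during which the arm holds its last target. There are 200 camera calls.

### The job

The spice tray has crept out on its runners, and the hole in its swivelling steel tongue no longer lines up with the holes of the lock bracket. Take the tapered steel drift pin out of its wooden stand, feel your way down through the bracket and the tongue so that its taper draws the tray back into line, and push until its collar lies flush on the bracket, finishing with a firm push of about 20 N and never loading the pin against the bracket with more than 45 N; leave the pin there. Let the pin do the work: do not push the tray or the bracket with the gripper, and leave the other things on the worktop standing where they are.

Things in the scene. Friction and masses are not known exactly. Their poses are not given: they have to be found in the camera images.
- drift: Loose steel drift pin, 0.09-0.2 kg, at the start upright, tip down, in the stand. Origin: on its axis at the collar's underside, z up along the axis. Collar 32 mm wide, z 0 to 6 mm. Grip: ringed dark cylinder 23 mm wide, z 6 to 42 mm; pinch it from above, TCP at z 28 mm, any yaw. Shank 16 mm wide, z -18 to 0. Taper: 16 mm wide at z -18 to 6.4 mm at z -47; blunt 5 mm tip at z -50 mm.
- drift_tip (a point): Tip of the drift pin, on its axis 50 mm below the underside of the collar; axes as drift. At the end the tip hangs free about 4 mm above the mounting plate.
- pin_stand: Fixed wooden block 64 x 64 x 60 mm on a 70 x 70 x 8 mm foot; one upright hole, 21 mm wide and 55 mm deep, in the middle of its top, where the pin hangs by its collar (collar underside at 60 mm). Origin: centre of the underside, z up.
- lock_base: Fixed baseboard of the lock, dark wood, x -75 to 75, y -48 to 298 mm, 12 thick; origin under lock_mark, z up, tray towards local +y. On it a mounting plate carries steel bracket and tray. Bracket 70 (x) x 50 (y) mm: two rigid level plates 6 mm thick, each with an 18 mm hole on one upright axis, at z 52 to 58 and 66 to 72 mm, the tray's tongue (6 mm, z 59 to 65) between; hollow below.
- lock_mark (a point): Nominal place of the bracket's upper hole mouth, on the upper face, 72 mm above the worktop; axes as lock_base. The mounting plate is clamped in slots, so the true hole axis lies up to 5 mm off this point in local x and in y: not measured, find it by feel (or sight). The plate holds firm. Tray walls reach 62 mm, the loose tin in it 115 mm; all over 70 mm away in +y.
- lock_mark_low (a point): As lock_mark, 65 mm above the worktop: level of the tongue's upper face. The tongue has an 18 mm hole, at the start 4.5 to 7 mm to local +y of the bracket's true axis and up to 8 mm to either side in x (not measured). A tip let down 5 mm into the upper hole is still above the tongue and can feel the hole's walls; it goes on only through the opening both holes share.
- lock_tray (a point): Middle of the baseboard under the tray, 175 mm to local +y of lock_mark, z 12 mm. The tray slides along local y; the tongue swivels on a bolt 88 mm from its hole; dry friction only, 5 N each at the hole. Drawing takes 5 to 20 N of push, so a rise in force is not yet the seat. As the taper goes in, give way to side force towards the bracket's true axis (1 mm of play round the shank), or it jams.
- pitcher_pump: Fixed hand pump at the right, to be kept clear of. Origin [0.485, -0.373, -0.01] in the room. Its column stands about 60 mm further from the robot (x) and 65 mm to -y; its spout reaches from there to y -0.21 at x 0.55, 0.20 to 0.25 m high; its iron lever slopes from x 0.52, z 0.59 down towards the robot to x 0.29, z 0, at y -0.42 to -0.45. Swing past the lever near the base.
- by_mustard_pot: Bystander: cream stoneware pot with knobbed lid, 64 mm wide, 80 mm tall; origin under its centre. Stands on the worktop; leave it alone.
- by_spice_ginger: Bystander: round printed tin with a grey lid, 60 mm wide, 92 mm tall, on the worktop behind the fixture (not one of the things in the tray); origin under its centre. Leave it alone.
- by_egg_timer: Bystander: wooden sand-glass, 54 mm wide, 110 mm tall; origin under its centre. Leave it alone.
- by_butter_stamp: Bystander: turned wooden butter stamp with a knob, 64 mm wide, 66 mm tall; origin under its centre. Leave it alone.
- by_pepper_shaker: Bystander: grey tin shaker with a pierced domed top, 46 mm wide, 82 mm tall; origin under its centre. Leave it alone.

How it is judged:
By the outcome, as a careful person would: the job done as asked, in the order asked, and still so for the second after the job is handed in, with the robot touching nothing.
It also fails if it takes over 67 s, if anything falls off the work surface, if the arm or the gripper's body presses on something with over 40 N, if the wrist force passes 120 N, or if a joint passes its speed limit or range.

## Working session

There is one attempt and no reset: what is moved stays moved. The work goes in short steps, Python scripts to look and compute and a tool call to move; the robot and the scene stay as the last step left them, time stands still between calls to the robot, and variables do not carry over. Pictures are saved under pics/ and viewed, at most 10 in all, crops included, and the job is handed in when it is done.

Besides the shell and the picture viewer there is one more tool, called as name(argument=value, ...), one argument or row to a line, values as JSON. step_arm: Moves the arm, as the interface text tells. Its arguments: {"type":"object","properties":{"delta_rot":{"type":"array"},"slide":{"type":"array"},"grip":{"type":"array"},"grip_force":{"type":"number"}},"required":["delta_rot","slide","grip"]}

```bash
mkdir -p pics
cat > h.py <<'E'
import numpy as np, cv2
from rig import bot
def cloud(name, save=None):
    p=bot.camera_params(name); im,d=bot.grab_frame(name)
    if save: cv2.imwrite('pics/'+save,im)
    K=np.array(p['mtx']); R=np.array(p['rotation']); 
    if R.size==3: R=cv2.Rodrigues(R.astype(float))[0]
    v,u=np.mgrid[0:400,0:640]
    pts=np.stack([u.ravel(),v.ravel()],1).astype(np.float64)[:,None]
    n=cv2.undistortPoints(pts,K,np.array([p['k1'],0,0,0.]))[:,0].reshape(400,640,2)
    c=np.dstack([n[...,0]*d,n[...,1]*d,d])
    return im,d,c@R.T+np.array(p['xyz'])
E
python3 - <<'E'
from h import *
for n in ('scene','side'):
    im,d,P=cloud(n,n+'0.png'); np.save(n+'0.npy',P); p=bot.camera_params(n); print(n,p['xyz'],p['k1'],np.array(p['mtx'])[0],p['rotation'])
print(bot.read_state())
E
```

```text
scene [-0.07738392 -0.69298991  0.90024499] -0.06624937928882653 [400.06336801   0.         320.28528202] [-2.1736009   0.77044947 -0.38482801]
side [0.39488389 0.59192578 1.0495338 ] 0.03146217483241401 [382.10656457   0.         318.78808082] [-0.39479984  2.91601617 -0.83448181]
{'clock': 0.1, 'joints': array([ 1.25741822e+00,  3.00416044e-01,  1.52153346e+00,  3.87449853e-07,
        1.32073714e+00, -6.66046716e-02]), 'joint_vel': array([ 3.73544019e-04, -2.86332493e-03, -1.65167121e-03, -1.72065364e-04,
       -4.06083803e-05,  8.06578951e-04]), 'effort': array([ 6.40720646e-04, -5.44374633e+01, -3.62366688e+01, -9.72504517e-05,
        3.15088750e-03, -1.56562140e-05]), 'eef_pos': array([0.13429436, 0.53314261, 0.24947166]), 'tcp_rot': array([-3.86622609e-01, -3.11750287e+00,  1.68729773e-03]), 'contact_force': array([ 0.18125988, -0.08918022,  0.38521103]), 'ft_torque': array([ 0.02642051, -0.01029173,  0.04425641]), 'grip_force': 0.0, 'opening': 0.08557924305058164}
```

View pics/scene0.png

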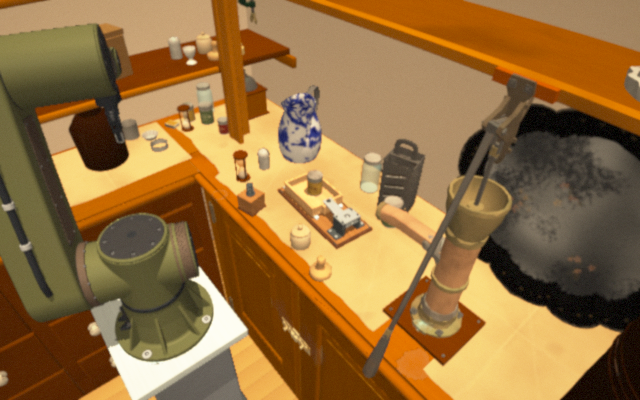

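View pics/side0.png

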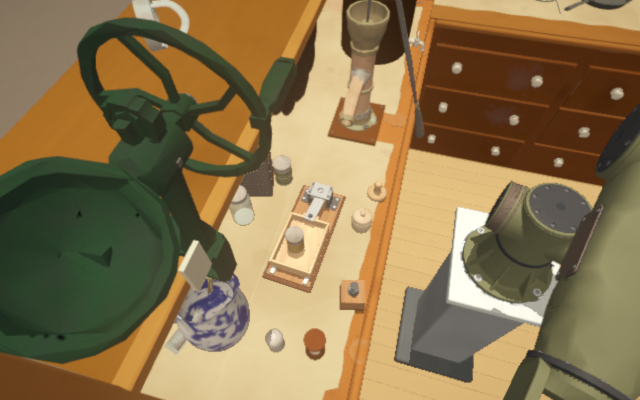

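The scene view shows the stand with the pin at (251,195) and the lock at (340,215). In the side view the stand is at (353,290), the bracket at (319,193) and the tray at (300,245), and a large green wheel hangs over the far side.

Run:
```python
from h import *
S=np.load('side0.npy');C=np.load('scene0.npy')
f=lambda P,u,v:print((u,v),P[v,u].round(3))
print('side');[f(S,*q) for q in [(353,290),(345,303),(319,193),(320,187),(312,212),(295,237),(200,232),(160,150),(200,60),(265,100),(239,205),(281,168),(362,220),(376,190),(275,340),(315,345),(350,240),(308,182),(345,195),(266,278),(305,287),(260,180)]]
print('scene');[f(C,*q) for q in [(251,188),(251,195),(340,215),(300,235),(315,182),(232,100)]]
# baseboard top: z~0.012 dark points near lock, via side
im=cv2.imread('pics/side0.png')
m=(abs(S[...,2]-.012)<.012)&(im.astype(int).sum(2)<330)
m[:175]=0;m[295:]=0;m[:,:255]=0;m[:,348:]=0
n,l,st,ce=cv2.connectedComponentsWithStats(m.astype(np.uint8));k=1+st[1:,4].argmax();m=l==k
q=S[m][:,:2].astype(np.float32)*1000
print(m.sum(),S[m][:,2].mean(),cv2.minAreaRect(q))
# pin: points near stand above 0.07
for P,n in((S,'side'),(C,'scene')):
    s=S[290,353]
    m=(abs(P[...,0]-s[0])<.06)&(abs(P[...,1]-s[1])<.06)&(P[...,2]>.064)&(P[...,2]<.2)
    print(n,m.sum(),P[m].mean(0),P[m].min(0),P[m].max(0))
    m=(abs(P[...,0]-s[0])<.06)&(abs(P[...,1]-s[1])<.06)&(abs(P[...,2]-.06)<.004)
    print('top',m.sum(),cv2.minAreaRect(P[m][:,:2].astype(np.float32)*1000))
for n,r in (('side',(160,320,240,380)),('scene',(150,290,220,380))):
    i=cv2.imread(f'pics/{n}0.png')[r[0]:r[1],r[2]:r[3]]; cv2.imwrite(f'pics/{n}_c.png',cv2.resize(i,None,fx=3.6,fy=3.6,interpolation=cv2.INTER_CUBIC))
```

```text
side
(353, 290) [0.409 0.242 0.097]
(345, 303) [0.422 0.267 0.055]
(319, 193) [ 0.58  -0.043  0.069]
(320, 187) [ 0.582 -0.064  0.072]
(312, 212) [0.583 0.026 0.065]
(295, 237) [0.598 0.14  0.106]
(200, 232) [0.566 0.445 0.701]
(160, 150) [0.561 0.444 0.83 ]
(200, 60) [0.537 0.395 0.877]
(265, 100) [0.503 0.374 0.831]
(239, 205) [0.784 0.086 0.113]
(281, 168) [ 0.717 -0.09   0.09 ]
(362, 220) [0.432 0.014 0.066]
(376, 190) [ 0.413 -0.124  0.037]
(275, 340) [0.566 0.41  0.079]
(315, 345) [0.466 0.402 0.111]
(350, 240) [0.454 0.056 0.004]
(308, 182) [ 0.641 -0.123 -0.002]
(345, 195) [ 0.508 -0.101  0.003]
(266, 278) [0.659 0.242 0.011]
(305, 287) [0.543 0.239 0.012]
(260, 180) [ 0.764 -0.026  0.094]
scene
(251, 188) [0.409 0.219 0.089]
(251, 195) [0.404 0.215 0.064]
(340, 215) [ 0.565 -0.041  0.069]
(300, 235) [ 0.42  -0.028  0.062]
(315, 182) [0.588 0.11  0.095]
(232, 100) [0.579 0.611 0.195]
63 0.014842213810200258 ((760.6732788085938, -31.223365783691406), (61.239471435546875, 24.519248962402344), 42.49776077270508)
side 125 [0.41041186 0.23541296 0.08742341] [0.38370024 0.21164878 0.06405324] [0.42558149 0.24592453 0.10515786]
top 426 ((409.97412109375, 231.04380798339844), (62.78669357299805, 64.48594665527344), 13.744298934936523)
scene 95 [0.40483844 0.2212577  0.08457874] [0.39203868 0.21150846 0.06412079] [0.42014085 0.23684042 0.10360707]
top 161 ((407.91400146484375, 226.786376953125), (67.03047180175781, 66.84513092041016), 12.40511417388916)
```

View pics/side_c.png

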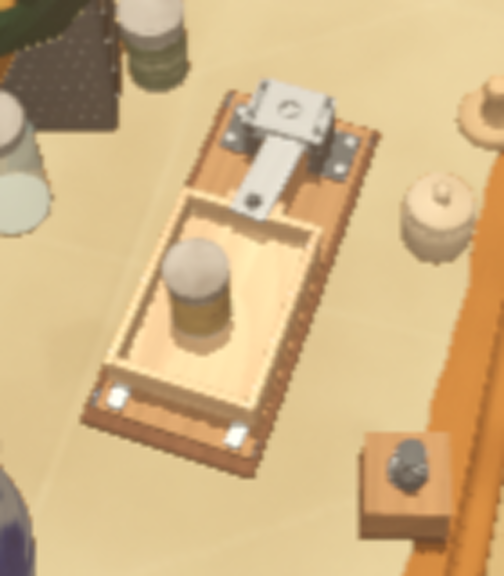

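The crop shows the bracket's upper hole at (290,108), with baseboard corners at (230,90), (380,132), (253,475) and (82,420). The pin stands in the block at (409,460).

```bash
cat >> h.py <<'E'
def ray(name,u,v,z,p=None):
    p=p or bot.camera_params(name); K=np.array(p['mtx']); R=np.array(p['rotation'])
    if R.size==3: R=cv2.Rodrigues(R.astype(float))[0]
    n=cv2.undistortPoints(np.array([[[u,v]]],float),K,np.array([p['k1'],0,0,0.]))[0,0]
    d=R@np.array([n[0],n[1],1]); o=np.array(p['xyz']); return o+d*(z-o[2])/d[2]
def tool(s=None):
    s=s or bot.read_state(); return np.array(s['eef_pos']),cv2.Rodrigues(np.array(s['tcp_rot']))[0]
def togo(tgt):
    p,R=tool(); return (R.T@(np.array(tgt)-p)/.06).round(3)
def proj(name,X,p=None):
    p=p or bot.camera_params(name); K=np.array(p['mtx']); R=np.array(p['rotation'])
    if R.size==3: R=cv2.Rodrigues(R.astype(float))[0]
    c=R.T@(np.array(X)-np.array(p['xyz'])); return cv2.projectPoints(c[None],np.zeros(3),np.zeros(3),K,np.array([p['k1'],0,0,0.]))[0].ravel()
E
python3 - <<'E'
from h import *
for x,y in [(230,90),(380,132),(253,475),(82,420)]: print(ray('side',240+x/3.6,160+y/3.6,.012).round(4))
print('hole',ray('side',240+290/3.6,160+108/3.6,.072).round(4))
S=np.load('side0.npy');C=np.load('scene0.npy')
for P in (S,C):
    m=(abs(P[...,0]-.58)<.07)&(abs(P[...,1]+.05)<.07)&(abs(P[...,2]-.072)<.005)
    print(m.sum(),P[m].mean(0),cv2.minAreaRect(P[m][:,:2].astype(np.float32)*1000))
print(tool()[1].round(3)); p=bot.camera_params('wrist'); print(p, (tool()[1].T@(np.array(p['xyz'])-tool()[0])).round(4))
print(togo([.409,.23,.25]))
E
```

```text
[ 0.6477 -0.098   0.012 ]
[ 0.5036 -0.0892  0.012 ]
[0.5246 0.2486 0.012 ]
[0.6689 0.2412 0.012 ]
hole [ 0.5778 -0.0536  0.072 ]
306 [ 0.5798634  -0.05058138  0.07113731] ((581.2156982421875, -32.40077209472656), (95.9642333984375, 69.9437484741211), 86.58015441894531)
243 [ 0.57648395 -0.05885241  0.07003145] ((578.141357421875, -53.06191635131836), (63.45698547363281, 73.19723510742188), 88.70120239257812)
[[-0.97   0.244 -0.   ]
 [ 0.244  0.97  -0.001]
 [ 0.    -0.001 -1.   ]]
{'mtx': array([[312.02337943,   0.        , 321.95841711],
       [  0.        , 312.02337943, 198.86145341],
       [  0.        ,   0.        ,   1.        ]]), 'k1': 0.00677722954214276, 'xyz': array([0.05551873, 0.55322791, 0.3749294 ]), 'rotation': array([2.26336511, 1.7656318 , 0.2863661 ])} [ 8.130e-02  1.000e-04 -1.255e-01]
[-5.674e+00 -3.781e+00 -5.000e-03]
```

step_arm(
  delta_rot=[
    [0,0,0],
    [0,0,0],
    [0,0,0],
    [0,0,0],
    [0,0,0],
    [0,0,0],
    [0,0,0],
    [0,0,-1.0],
  ],
  slide=[
    [-0.81,-0.54,0],
    [-0.81,-0.54,0],
    [-0.81,-0.54,0],
    [-0.81,-0.54,0],
    [-0.81,-0.54,0],
    [-0.81,-0.54,0],
    [-0.81,-0.54,0],
    [0,0,0],
  ],
  grip=[85,85,85,85,85,85,85,60],
  grip_force=60,
)

```text
clock: 1.1
eef_pos: [0.4107, 0.2276, 0.2496]
tcp_rot: [-0.116, -3.139, 0.001]
contact_force: [-0.7, 0.6, 0.0]
opening: 0.0695
grip_force: 0.0
```

step_arm(
  delta_rot=[
    [0,0,-0.05],
    [0,0,0],
  ],
  slide=[
    [0,0,0],
    [0,0,0],
  ],
  grip=[60,60],
)

```text
clock: 1.35
eef_pos: [0.4085, 0.2307, 0.2499]
tcp_rot: [-0.104, -3.14, 0.0]
contact_force: [0.1, -0.5, -1.0]
opening: 0.0599
grip_force: 0.0
```

Run:
```python
from h import *
print(tool(),bot.read_state()['clock'])
im,d,P=cloud('wrist','w1.png'); 
s=np.array([.409,.229])
near=(np.hypot(P[...,0]-s[0],P[...,1]-s[1])<.06)
m=near&(P[...,2]>.095)&(P[...,2]<.115); print('grip top',m.sum(),P[m].mean(0),P[m].min(0),P[m].max(0))
m=near&(abs(P[...,2]-.06)<.004); print('block',m.sum(),cv2.minAreaRect(P[m][:,:2].astype(np.float32)*1000))
print(proj('wrist',[.409,.229,.102]))
print(bot.read_state()['contact_force'])
```

```text
(array([0.40848501, 0.23068734, 0.24989046]), array([[-9.97819141e-01,  6.60069366e-02, -2.15553600e-04],
       [ 6.60069547e-02,  9.97819160e-01, -7.75343364e-05],
       [ 2.09965708e-04, -9.15932816e-05, -9.99999974e-01]])) 1.35
grip top 504 [0.40839884 0.22861939 0.10276181] [0.39769211 0.21709723 0.09528902] [0.42053184 0.23977347 0.1055801 ]
block 2844 ((409.7976379394531, 228.40777587890625), (64.53295135498047, 63.98832321166992), 13.833120346069336)
[320.40066622 188.57666233]
[-0.8888095  -0.30831059  0.16864212]
```

View pics/w1.png

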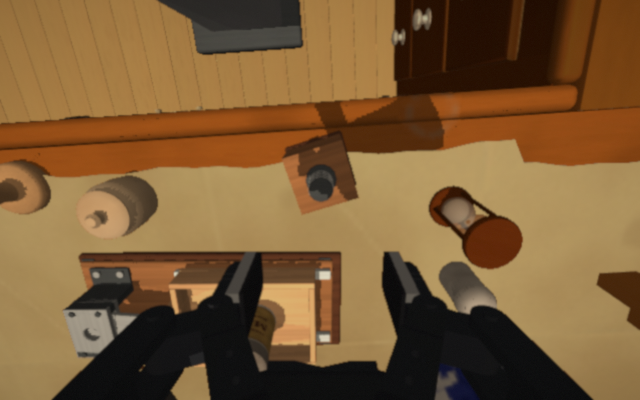

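The wrist view shows the pin's grip at (320,182) on the block, the bracket with its upper hole at (92,333), and nothing near the finger descent.

step_arm(
  delta_rot=[
    [0,0,0],
    [0,0,0],
    [0,0,0],
    [0,0,0],
    [0,0,0],
  ],
  slide=[
    [0,-0.036,0.8],
    [0,0,0.8],
    [0,0,0.7],
    [0,0,0.4],
    [0,0,0],
  ],
  grip=[60,60,60,60,60],
)

```text
clock: 2.02
eef_pos: [0.4077, 0.2283, 0.0868]
tcp_rot: [-0.101, -3.137, 0.002]
contact_force: [-0.3, -0.2, 0.9]
opening: 0.0596
grip_force: 0.0
```

step_arm(
  delta_rot=[
    [0,0,0],
    [0,0,0],
    [0,0,0],
    [0,0,0],
    [0,0,0],
    [0,0,0],
  ],
  slide=[
    [0,0,0],
    [0,0,0],
    [0,0,0],
    [0,0,0],
    [0,0,0],
    [0,0,0],
  ],
  grip=[10,10,10,10,10,10],
  grip_force=80,
)

```text
clock: 2.78
eef_pos: [0.4092, 0.2285, 0.0894]
tcp_rot: [0.1, 3.138, 0.002]
contact_force: [-1.8, 0.4, 8.5]
opening: 0.021
grip_force: 77.9
```

step_arm(
  delta_rot=[
    [0,0,0],
    [0,0,0],
    [0,0,0],
    [0,0,0],
  ],
  slide=[
    [0,0,-0.3],
    [0,0,-0.6],
    [0,0,-0.6],
    [0,0,0],
  ],
  grip=[10,10,10,10],
)

```text
clock: 3.28
eef_pos: [0.4097, 0.2286, 0.181]
tcp_rot: [0.1, 3.135, 0.004]
contact_force: [-0.2, -0.9, -1.4]
opening: 0.0211
grip_force: 78.3
```

Run:
```python
from h import *
s=bot.read_state();print(s['eef_pos'],s['contact_force'],s['ft_torque'],s['opening'])
im,d,P=cloud('side'); m=(np.hypot(P[...,0]-.409,P[...,1]-.2285)<.03)&(P[...,2]>.064)&(P[...,2]<.2)
print(m.sum(),P[m].min(0),P[m].max(0)); cv2.imwrite('pics/s2.png',cv2.resize(im[240:340,300:420],None,fx=5,fy=5))
print('hole w1', )
```

```text
[0.40969614 0.22860742 0.18097071] [-0.22202365 -0.90222928 -1.40428503] [-0.02915605  0.03277158  0.01337306] 0.021082082004540377
15 [0.3960879  0.20988242 0.06414136] [0.42956718 0.25361046 0.18592808]
hole w1
```

View pics/s2.png

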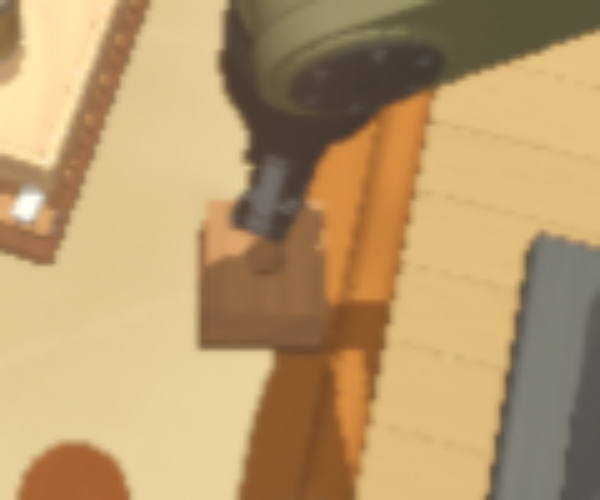

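The side view shows the stand's hole empty and the pin held in the lifted gripper. The wrist force has dropped by about 1.4 N, which is the pin's weight.

step_arm(
  delta_rot=[
    [0,0,0],
    [0,0,0],
    [0,0,0],
    [0,0,0],
    [0,0,0],
    [0,0,0],
    [0,0,0],
    [0,0,0],
  ],
  slide=[
    [0,0,-0.65],
    [-0.5,-0.7,0],
    [-0.5,-0.7,0],
    [-0.5,-0.7,0],
    [-0.5,-0.7,0],
    [-0.5,-0.7,0],
    [-0.6,-1.0,0],
    [0,0,0],
  ],
  grip=[10,10,10,10,10,10,10,10],
)

```text
clock: 4.32
eef_pos: [0.5743, -0.0498, 0.2152]
tcp_rot: [-0.106, -3.138, 0.0]
contact_force: [-1.1, 1.1, -1.6]
opening: 0.0212
grip_force: 78.6
```

step_arm(
  delta_rot=[
    [0,0,0],
    [0,0,0],
    [0,0,0],
  ],
  slide=[
    [0,0,0.2],
    [0,0,0],
    [0,0,0],
  ],
  grip=[10,10,10],
)

```text
clock: 4.7
eef_pos: [0.5735, -0.0456, 0.205]
tcp_rot: [-0.098, -3.14, -0.0]
contact_force: [0.7, 0.1, -1.0]
opening: 0.0208
grip_force: 78.6
```

Run:
```python
from h import *
s=bot.read_state();p,R=tool(s);print(s['clock'],p,R.round(4),s['contact_force'])
im,d,P=cloud('wrist'); print(bot.camera_params('wrist')['xyz'])
h=[.578,-.053,.072]; u,v=proj('wrist',h); print('hole px',u,v,'tcp',proj('wrist',p),'tip',proj('wrist',p+R[:,2]*.0785))
u0,v0=int(u)-60,int(v)-50; print(u0,v0)
cv2.imwrite('pics/w3.png',cv2.resize(im[v0:v0+130,u0:u0+130],None,fx=4.5,fy=4.5,interpolation=cv2.INTER_CUBIC))
m=(abs(P[...,0]-.578)<.05)&(abs(P[...,1]+.05)<.05)&(abs(P[...,2]-.072)<.004)
r=cv2.minAreaRect(P[m][:,:2].astype(np.float32)*1000);print(m.sum(),P[m].mean(0),r)
```

```text
4.7 [ 0.57354773 -0.04558359  0.20496105] [[-9.981e-01  6.220e-02 -2.000e-04]
 [ 6.220e-02  9.981e-01  0.000e+00]
 [ 2.000e-04  0.000e+00 -1.000e+00]] [ 0.69429587  0.12278306 -0.95118606]
[ 0.49248697 -0.04075318  0.33064688]
hole px 314.3180604404996 197.84524199460853 tcp [322.6395627  278.23762267] tip [322.52496136 215.6765156 ]
254 147
3698 [ 0.57362432 -0.0573264   0.07331426] ((580.3411865234375, -44.06309509277344), (75.2843017578125, 70.76667022705078), 86.54784393310547)
```

View pics/w3.png

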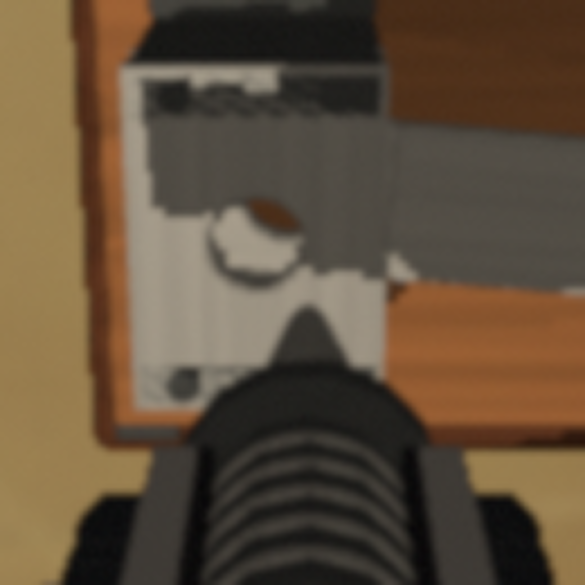

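The wrist view shows the upper hole in the crop at about (255,242), with the pin tip 60 px below it. The brown slit at its upper right (about 275,215) is the opening shared with the tongue's hole, so the tongue is offset towards +y and -x. I'll take a look from straight above before lowering the pin.

step_arm(
  delta_rot=[
    [0,0,0],
    [0,0,0],
    [0,0,0],
    [0,0,0],
    [0,0,0],
  ],
  slide=[
    [-0.5,0,0],
    [-0.5,0,0.1],
    [-0.45,-0.03,0.15],
    [0,0,0],
    [0,0,0],
  ],
  grip=[10,10,10,10,10],
)

```text
clock: 5.38
eef_pos: [0.6601, -0.0535, 0.1903]
tcp_rot: [0.099, 3.14, 0.0]
contact_force: [-0.6, -0.0, -0.4]
opening: 0.0212
grip_force: 78.6
```

Run:
```python
from h import *
s=bot.read_state();p,R=tool(s);print(s['clock'],p)
ims=[];
q=bot.camera_params('wrist')
for i in range(6): ims.append(bot.grab_frame('wrist')[0].astype(float))
im=np.mean(ims,0); print(q['xyz'],bot.camera_params('wrist')['xyz'])
import pickle; pickle.dump(q,open('q4.pkl','wb')); np.save('im4.npy',im)
u,v=proj('wrist',[.577,-.053,.072],q); u0,v0=int(u)-45,int(v)-35; print(u,v,u0,v0,im.shape)
c=np.clip(255*(im[v0:v0+70,u0:u0+90]/255)**.6,0,255).astype(np.uint8)
cv2.imwrite('pics/w4.png',cv2.resize(c,None,fx=8,fy=8,interpolation=cv2.INTER_CUBIC))
```

```text
5.375 [ 0.66007048 -0.05346241  0.19030001]
[ 0.57890433 -0.04842472  0.31574247] [ 0.57906864 -0.04868084  0.31591294]
315.9447972895497 91.56104507838192 270 56 (400, 640, 3)
```

View pics/w4.png

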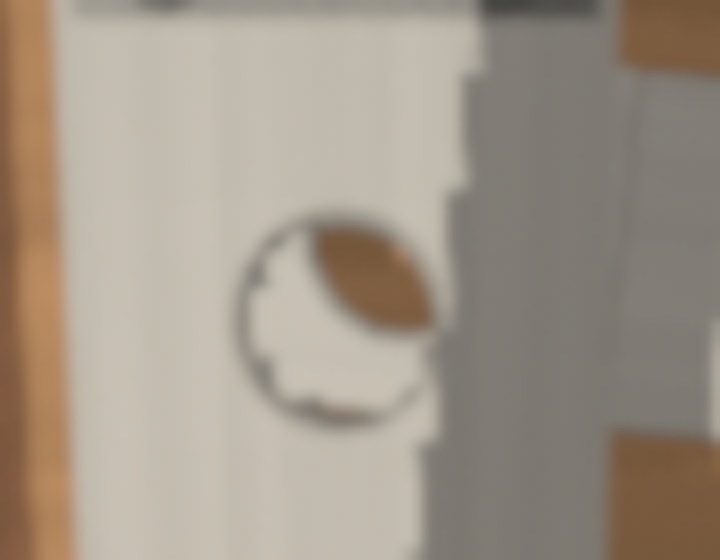

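This clear view from above shows the upper hole centred at crop (340,320). The shared opening is a lens from (312,230) to (434,330), bounded at lower left by the tongue's hole edge through (335,280), (375,318) and (410,333).

Run:
```python
from h import *
import pickle; from scipy.optimize import least_squares
q=pickle.load(open('q4.pkl','rb'))
f=lambda x,y,z: ray('wrist',270+(x+.5)/8-.5,56+(y+.5)/8-.5,z,q)[:2]
fit=lambda pts,r: least_squares(lambda c:np.hypot(*(pts-c).T)-r,pts.mean(0)+[-.004,.004])
B=np.array([f(*a,.072) for a in [(238,320),(442,310),(340,210),(340,429),(265,245),(265,396),(412,242)]])
b=fit(B,.009); T=np.array([f(*a,.065) for a in [(312,232),(335,280),(375,318),(410,333),(433,328)]]); t=fit(T,.009)
lx=np.array([.9981,-.0622]);ly=np.array([.0622,.9981])
print('bracket',b.x,b.fun.round(4),'tongue',t.x,t.fun.round(4)); o=t.x-b.x; print('off local',o@lx,o@ly)
m=(b.x+t.x)/2; print('lens',m)
s=bot.read_state();print(s['clock'],s['eef_pos'],s['contact_force'],s['ft_torque']);print(togo([*m,.16]))
```

```text
bracket [ 0.5795833  -0.05619421] [0.0003 0.0006 0.0005 0.0007 0.0003 0.0007 0.0006] tongue [ 0.57192262 -0.04890661] [ 0.0004 -0.0004 -0.0003  0.0003  0.0001]
off local -0.008099415375777975 0.006797260841493722
lens [ 0.57575296 -0.05255041]
5.675 [ 0.66030493 -0.05376989  0.19053093] [ 0.61105252  0.7575893  -0.3398076 ] [ 0.02772578 -0.02150783  0.0279032 ]
[ 1.408 -0.069  0.508]
```

step_arm(
  delta_rot=[
    [0,0,0],
    [0,0,0],
    [0,0,0],
    [0,0,0],
    [0,0,0],
    [0,0,0],
  ],
  slide=[
    [0.5,0,0],
    [0.5,0,0],
    [0.408,-0.069,0],
    [0,0,0.4],
    [0,0,0.18],
    [0,0,0],
  ],
  grip=[10,10,10,10,10,10],
)

```text
clock: 6.42
eef_pos: [0.5758, -0.0525, 0.1547]
tcp_rot: [-0.1, -3.139, -0.0]
contact_force: [0.1, 0.0, 0.2]
opening: 0.0208
grip_force: 78.6
```

step_arm(
  delta_rot=[
    [0,0,0],
    [0,0,0],
  ],
  slide=[
    [0,0,0],
    [0,0,0],
  ],
  grip=[10,10],
)

```text
clock: 6.68
eef_pos: [0.5762, -0.0526, 0.1558]
tcp_rot: [0.1, 3.139, -0.0]
contact_force: [0.2, -0.1, -1.2]
opening: 0.0209
grip_force: 78.6
```

```bash
cat > st.py <<'E'
from h import *
B=np.array([.5796,-.0562]); lx=np.array([.9981,-.0622]);ly=np.array([.0622,.9981])
def st(n=1):
    s=bot.read_state();p,R=tool(s);t=p+R[:,2]*.078
    o=t[:2]-B; print(s['clock'],'tcp',p.round(4),'tip z %.4f'%t[2],'off tool xy mm',(-o@lx*1e3).round(2),(o@ly*1e3).round(2),'F tool',(R.T@s['contact_force']).round(1),'tq',(s['ft_torque']).round(2),'tilt',R[:2,2].round(4),s['opening'].round(4),'yaw',np.arctan2(R[1,0],R[0,0]).round(4))
if __name__=='__main__': st()
E
python3 - <<'E'
from st import *
st(); im=[bot.grab_frame('wrist')[0].astype(float) for i in range(4)]; st()
im=np.mean(im,0);u,v=proj('wrist',[.5796,-.0562,.072]);u0,v0=int(u)-50,int(v)-35;print(u,v,u0,v0)
print('tip',proj('wrist',tool()[0]-[0,0,.078]))
cv2.imwrite('pics/w5.png',cv2.resize(np.clip(255*(im[v0:v0+75,u0:u0+100]/255)**.6,0,255).astype(np.uint8),None,fx=7,fy=7,interpolation=cv2.INTER_CUBIC))
E
```

```text
Traceback (most recent call last):
  File "st.py", line 5, in st
    o=t[:2]-B; print(s['clock'],'tcp',p.round(4),'tip z %.4f'%t[2],'off tool xy mm',(-o@lx*1e3).round(2),(o@ly*1e3).round(2),'F tool',(R.T@s['contact_force']).round(1),'tq',(s['ft_torque']).round(2),'tilt',R[:2,2].round(4),s['opening'].round(4),'yaw',np.arctan2(R[1,0],R[0,0]).round(4))
                                                                                                                                                                                                                               ^^^^^^^^^^^^^^^^^^
AttributeError: 'float' object has no attribute 'round'
```

```bash
sed -i "s/s\['opening'\].round(4)/round(s['opening'],4)/" st.py
python3 - <<'E'
from st import *
st(); im=[bot.grab_frame('wrist')[0].astype(float) for i in range(4)]; st()
im=np.mean(im,0);u,v=proj('wrist',[.5796,-.0562,.072]);u0,v0=int(u)-50,int(v)-35;print(u,v,u0,v0)
print('tip',proj('wrist',tool()[0]-[0,0,.078]))
cv2.imwrite('pics/w5.png',cv2.resize(np.clip(255*(im[v0:v0+75,u0:u0+100]/255)**.6,0,255).astype(np.uint8),None,fx=7,fy=7,interpolation=cv2.INTER_CUBIC))
E
```

```text
6.675 tcp [ 0.5762 -0.0526  0.1558] tip z 0.0778 off tool xy mm 3.54 3.36 F tool [-0.2 -0.1  1.2] tq [0.02 0.04 0.01] tilt [ 0.0009 -0.0001] 0.0209 yaw 3.0781
6.875 tcp [ 0.576  -0.0526  0.1554] tip z 0.0774 off tool xy mm 3.78 3.36 F tool [0.4 0.7 1.2] tq [-0.    0.02  0.03] tilt [ 0.0004 -0.0001] 0.0213 yaw 3.0781
317.61630723219133 218.46436637824218 267 183
tip [322.28435497 216.33912939]
```

View pics/w5.png

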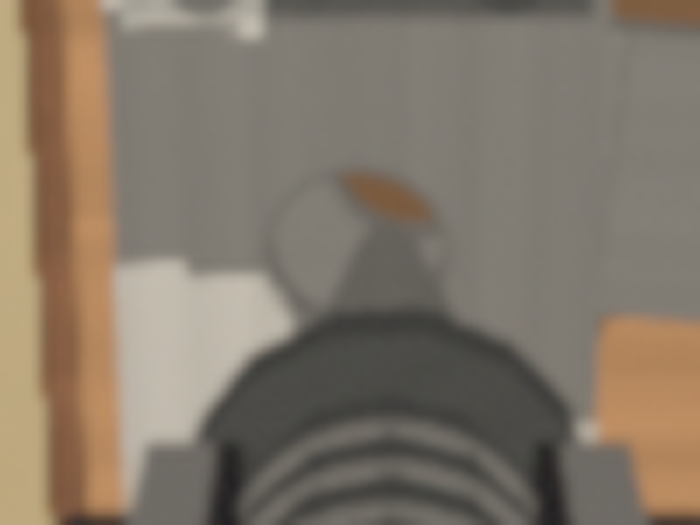

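The tip is at (388,225), just above the hole mouth and about 5 mm from the axis towards the brown slit, as planned. I'll lower it now.

step_arm(
  delta_rot=[
    [0,0,0],
    [0,0,0],
    [0,0,0],
    [0,0,0],
  ],
  slide=[
    [0,0,0.08],
    [0,0,0.08],
    [0,0,0.08],
    [0,0,0],
  ],
  grip=[10,10,10,10],
)

```text
clock: 7.38
eef_pos: [0.5757, -0.0526, 0.1402]
tcp_rot: [-0.1, -3.139, -0.0]
contact_force: [0.5, 0.1, -0.5]
opening: 0.0205
grip_force: 78.6
```

```bash
python3 st.py
```

```text
7.375 tcp [ 0.5757 -0.0526  0.1402] tip z 0.0622 off tool xy mm 4.18 3.4 F tool [-0.5  0.2  0.5] tq [-0.01  0.04  0.02] tilt [-0.0009  0.0001] 0.0205 yaw 3.0781
```

step_arm(
  delta_rot=[
    [0,0,0],
    [0,0,0],
    [0,0,0],
  ],
  slide=[
    [-0.006,-0.005,0.05],
    [-0.006,-0.005,0.05],
    [0,0,0],
  ],
  grip=[10,10,10],
)

```text
clock: 7.75
eef_pos: [0.5764, -0.0531, 0.1345]
tcp_rot: [-0.1, -3.139, -0.001]
contact_force: [-2.6, 2.0, -1.1]
opening: 0.0213
grip_force: 78.3
```

```bash
python3 st.py
```

```text
7.75 tcp [ 0.5764 -0.0531  0.1345] tip z 0.0565 off tool xy mm 3.45 2.94 F tool [2.7 1.9 1.1] tq [0.46 0.39 0.  ] tilt [-0.0007  0.0004] 0.0213 yaw 3.078
```

step_arm(
  delta_rot=[
    [0,0,0],
    [0,0,0],
    [0,0,0],
  ],
  slide=[
    [-0.006,-0.005,0.05],
    [-0.006,-0.005,0.05],
    [0,0,0],
  ],
  grip=[10,10,10],
)

```text
clock: 8.12
eef_pos: [0.5772, -0.0537, 0.1285]
tcp_rot: [-0.1, -3.14, -0.001]
contact_force: [-1.9, 4.5, 0.6]
opening: 0.021
grip_force: 78.5
```

```bash
python3 st.py
```

```text
8.125 tcp [ 0.5772 -0.0537  0.1285] tip z 0.0505 off tool xy mm 2.52 2.39 F tool [ 2.2  4.4 -0.6] tq [0.87 0.41 0.01] tilt [-0.0002  0.0003] 0.021 yaw 3.0781
```

step_arm(
  delta_rot=[
    [0,0,0],
    [0,0,0],
    [0,0,0],
  ],
  slide=[
    [-0.006,-0.005,0.05],
    [-0.006,-0.005,0.05],
    [0,0,0],
  ],
  grip=[10,10,10],
)

```text
clock: 8.5
eef_pos: [0.5779, -0.0544, 0.1225]
tcp_rot: [-0.1, -3.14, -0.0]
contact_force: [-2.0, 3.4, 1.0]
opening: 0.0207
grip_force: 78.7
```

```bash
python3 st.py
```

```text
8.5 tcp [ 0.5779 -0.0544  0.1225] tip z 0.0445 off tool xy mm 1.84 1.66 F tool [ 2.2  3.3 -1. ] tq [ 0.82  0.38 -0.03] tilt [-0.0003  0.0002] 0.0207 yaw 3.0781
```

step_arm(
  delta_rot=[
    [0,0,0],
    [0,0,0],
    [0,0,0],
  ],
  slide=[
    [-0.007,-0.006,0.05],
    [-0.007,-0.006,0.05],
    [0,0,0],
  ],
  grip=[10,10,10],
)

```text
clock: 8.88
eef_pos: [0.5786, -0.0552, 0.1165]
tcp_rot: [-0.1, -3.139, -0.0]
contact_force: [-2.7, 3.8, -0.5]
opening: 0.0211
grip_force: 78.8
```

```bash
python3 st.py
```

```text
8.875 tcp [ 0.5786 -0.0552  0.1165] tip z 0.0385 off tool xy mm 1.14 0.99 F tool [2.9 3.6 0.5] tq [0.95 0.5  0.02] tilt [-0.0006  0.0002] 0.0211 yaw 3.0781
```

step_arm(
  delta_rot=[
    [0,0,0],
    [0,0,0],
    [0,0,0],
  ],
  slide=[
    [-0.007,-0.007,0.04],
    [-0.007,-0.006,0.04],
    [0,0,0],
  ],
  grip=[10,10,10],
)

```text
clock: 9.25
eef_pos: [0.5794, -0.056, 0.1119]
tcp_rot: [-0.1, -3.14, -0.0]
contact_force: [-2.6, 4.8, 1.5]
opening: 0.0209
grip_force: 78.9
```

```bash
python3 st.py
```

```text
9.25 tcp [ 0.5794 -0.056   0.1119] tip z 0.0339 off tool xy mm 0.24 0.24 F tool [ 2.9  4.7 -1.5] tq [1.02 0.65 0.03] tilt [-0.0004  0.0003] 0.0209 yaw 3.0781
```

step_arm(
  delta_rot=[
    [0,0,0],
    [0,0,0],
    [0,0,0],
  ],
  slide=[
    [-0.003,-0.003,0.04],
    [0,0,0.04],
    [0,0,0],
  ],
  grip=[10,10,10],
)

```text
clock: 9.62
eef_pos: [0.5794, -0.0561, 0.1067]
tcp_rot: [-0.1, -3.139, -0.001]
contact_force: [-2.3, 5.7, -1.0]
opening: 0.0212
grip_force: 78.7
```

```bash
python3 st.py
```

```text
9.625 tcp [ 0.5794 -0.0561  0.1067] tip z 0.0287 off tool xy mm 0.32 0.13 F tool [2.7 5.5 1. ] tq [ 0.99  0.57 -0.06] tilt [-0.0011  0.0004] 0.0212 yaw 3.0781
```

step_arm(
  delta_rot=[
    [0,0,0],
    [0,0,0],
    [0,0,0],
  ],
  slide=[
    [0,0,0.03],
    [0,0,0.03],
    [0,0,0],
  ],
  grip=[10,10,10],
)

```text
clock: 10.0
eef_pos: [0.5794, -0.0561, 0.1031]
tcp_rot: [-0.1, -3.139, -0.001]
contact_force: [-2.8, 5.1, -0.3]
opening: 0.0209
grip_force: 78.7
```

```bash
python3 st.py
```

```text
10.0 tcp [ 0.5794 -0.0561  0.1031] tip z 0.0251 off tool xy mm 0.29 0.12 F tool [3.1 4.9 0.3] tq [ 0.98  0.61 -0.01] tilt [-0.001   0.0004] 0.0209 yaw 3.0781
```

step_arm(
  delta_rot=[
    [0,0,0],
    [0,0,0],
    [0,0,0],
  ],
  slide=[
    [0,0,0.02],
    [0,0,0.02],
    [0,0,0],
  ],
  grip=[10,10,10],
)

```text
clock: 10.38
eef_pos: [0.5794, -0.0561, 0.1014]
tcp_rot: [-0.1, -3.139, -0.0]
contact_force: [-6.0, 5.7, 7.3]
opening: 0.0211
grip_force: 79.6
```

step_arm(
  delta_rot=[
    [0,0,0],
    [0,0,0],
  ],
  slide=[
    [0,0,0.015],
    [0,0,0],
  ],
  grip=[10,10],
)

```text
clock: 10.62
eef_pos: [0.5795, -0.0561, 0.1013]
tcp_rot: [-0.1, -3.14, -0.0]
contact_force: [-11.2, 5.9, 15.6]
opening: 0.0211
grip_force: 80.3
```

step_arm(
  delta_rot=[
    [0,0,0],
    [0,0,0],
  ],
  slide=[
    [0,0,0.01],
    [0,0,0],
  ],
  grip=[10,10],
)

```text
clock: 10.88
eef_pos: [0.5795, -0.0561, 0.1013]
tcp_rot: [-0.099, -3.14, -0.0]
contact_force: [-14.4, 6.5, 21.9]
opening: 0.0214
grip_force: 80.8
```

```bash
python3 st.py
```

```text
10.875 tcp [ 0.5795 -0.0561  0.1013] tip z 0.0233 off tool xy mm 0.07 0.11 F tool [ 14.8   5.6 -21.9] tq [ 1.17  2.47 -0.06] tilt [-0.0001  0.0001] 0.0214 yaw 3.0783
```

step_arm(
  delta_rot=[
    [0,0,0],
    [0,0,0],
  ],
  slide=[
    [0.006,0.002,0],
    [0,0,0],
  ],
  grip=[10,10],
)

```text
clock: 11.12
eef_pos: [0.5795, -0.0561, 0.1013]
tcp_rot: [0.1, 3.139, -0.0]
contact_force: [-11.9, 5.8, 19.7]
opening: 0.0211
grip_force: 80.7
```

```bash
python3 st.py
```

```text
11.125 tcp [ 0.5795 -0.0561  0.1013] tip z 0.0233 off tool xy mm 0.06 0.11 F tool [ 12.2   5.  -19.7] tq [ 1.06  1.93 -0.02] tilt [ 0.0009 -0.0001] 0.0211 yaw 3.0782
```

step_arm(
  delta_rot=[
    [0,0,0],
    [0,0,0],
    [0,0,0],
    [0,0,0],
  ],
  slide=[
    [0.008,0.004,0.004],
    [0,0,0],
    [0,0,0],
    [0,0,0],
  ],
  grip=[10,10,10,10],
)

```text
clock: 11.62
eef_pos: [0.5794, -0.056, 0.1012]
tcp_rot: [0.1, 3.138, -0.001]
contact_force: [-8.8, 4.1, 19.2]
opening: 0.0208
grip_force: 80.8
```

Run:
```python
from st import *
st(); im=[bot.grab_frame('wrist')[0].astype(float) for i in range(4)]; st()
im=np.mean(im,0);u,v=proj('wrist',[.5796,-.0562,.072]);u0,v0=int(u)-50,int(v)-45;print(u,v,u0,v0)
cv2.imwrite('pics/w6.png',cv2.resize(np.clip(255*(im[v0:v0+85,u0:u0+100]/255)**.6,0,255).astype(np.uint8),None,fx=7,fy=7,interpolation=cv2.INTER_CUBIC))
```

```text
11.625 tcp [ 0.5794 -0.056   0.1012] tip z 0.0232 off tool xy mm 0.08 0.12 F tool [  9.    3.5 -19.2] tq [0.71 1.55 0.01] tilt [ 0.0019 -0.0005] 0.0208 yaw 3.0782
11.825 tcp [ 0.5794 -0.056   0.1012] tip z 0.0232 off tool xy mm 0.08 0.13 F tool [  9.8   2.6 -18.9] tq [0.73 1.62 0.02] tilt [ 0.0019 -0.0005] 0.0209 yaw 3.0781
322.0449357236024 249.38049686047606 272 204
```

View pics/w6.png

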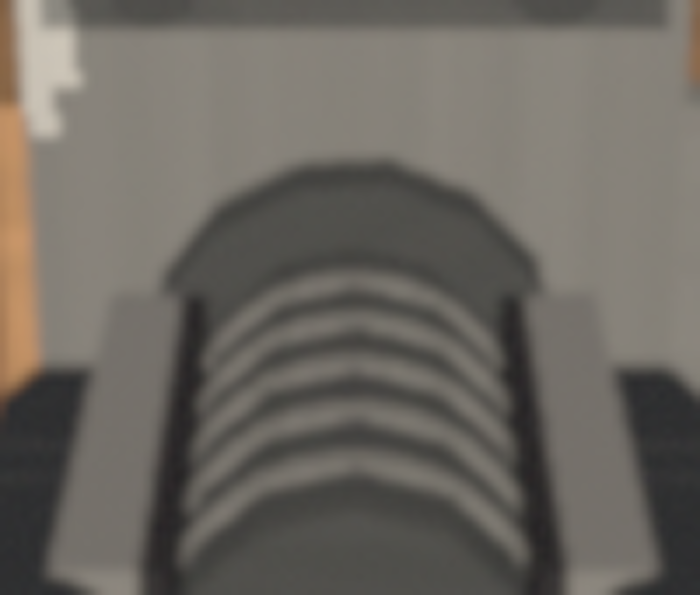

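The collar lies on the bracket face, with no visible gap below its edge (row 160-290). The TCP height also matches the seated value (72 + 29.4 mm). One last firm push, then unload and release.

step_arm(
  delta_rot=[
    [0,0,0],
    [0,0,0],
    [0,0,0],
    [0,0,0],
  ],
  slide=[
    [0.004,0.003,0.006],
    [0,0,0],
    [0,0,0],
    [0,0,0],
  ],
  grip=[10,10,10,10],
)

```text
clock: 12.32
eef_pos: [0.5793, -0.056, 0.1012]
tcp_rot: [0.1, 3.137, -0.001]
contact_force: [-9.7, 3.2, 21.9]
opening: 0.0207
grip_force: 81.0
```

step_arm(
  delta_rot=[
    [0,0,0],
    [0,0,0],
  ],
  slide=[
    [0.004,0.001,-0.025],
    [0,0,0],
  ],
  grip=[10,10],
)

```text
clock: 12.58
eef_pos: [0.5789, -0.0559, 0.1013]
tcp_rot: [0.1, 3.138, -0.001]
contact_force: [-1.9, 1.6, 7.8]
opening: 0.0211
grip_force: 79.3
```

```bash
python3 st.py
```

```text
12.575 tcp [ 0.5789 -0.0559  0.1013] tip z 0.0233 off tool xy mm 0.56 0.2 F tool [ 2.   1.4 -7.8] tq [ 0.23  0.41 -0.04] tilt [ 0.0018 -0.0006] 0.0211 yaw 3.078
```

Seated. Now I'll open and back straight up.

step_arm(
  delta_rot=[
    [0,0,0],
    [0,0,0],
    [0,0,0],
    [0,0,0],
    [0,0,0],
  ],
  slide=[
    [0,0,0],
    [0,0,0],
    [0,0,0],
    [0,0,0],
    [0,0,0],
  ],
  grip=[30,45,55,55,55],
)

```text
clock: 13.2
eef_pos: [0.5784, -0.0556, 0.1005]
tcp_rot: [-0.1, -3.14, 0.0]
contact_force: [-0.1, 0.8, -0.0]
opening: 0.0549
grip_force: 0.0
```

step_arm(
  delta_rot=[
    [0,0,0],
    [0,0,0],
    [0,0,0],
    [0,0,0],
    [0,0,0],
    [0,0,0],
    [0,0,0],
  ],
  slide=[
    [0,0,-0.2],
    [0,0,-0.5],
    [0,0,-0.7],
    [0,0,-0.6],
    [0,0,0],
    [0,0,0],
    [0,0,0],
  ],
  grip=[55,55,55,55,55,55,55],
)

```text
clock: 14.08
eef_pos: [0.5781, -0.0556, 0.2197]
tcp_rot: [-0.1, -3.138, -0.0]
contact_force: [-0.8, 0.6, 0.4]
opening: 0.0548
grip_force: 0.0
```

Run:
```python
from st import *
st(); im,d,P=cloud('wrist')
r=np.hypot(P[...,0]-.5796,P[...,1]+.0562)
for a,b,lo,hi in ((0,.010,.09,.13),(.0128,.0153,.06,.1),(.02,.024,.06,.1)):
    m=(r>=a)&(r<b)&(P[...,2]>lo)&(P[...,2]<hi)&(P[...,0]<(.9 if a==0 else .5796)); print(m.sum(),np.median(P[m],0).round(4))
u,v=proj('wrist',[.5796,-.0562,.072]);u0,v0=max(int(u)-70,0),max(int(v)-60,0)
cv2.imwrite('pics/w7.png',cv2.resize(im[v0:v0+120,u0:u0+140],None,fx=5,fy=5,interpolation=cv2.INTER_CUBIC))
```

```text
14.075 tcp [ 0.5781 -0.0556  0.2197] tip z 0.1417 off tool xy mm 1.69 0.53 F tool [ 0.9  0.5 -0.4] tq [-0.   -0.   -0.05] tilt [-0.0016  0.0002] 0.0548 yaw 3.078
485 [ 0.5794 -0.0562  0.1153]
140 [ 0.5699 -0.055   0.0792]
333 [ 0.5635 -0.0555  0.0734]
```

View pics/w7.png

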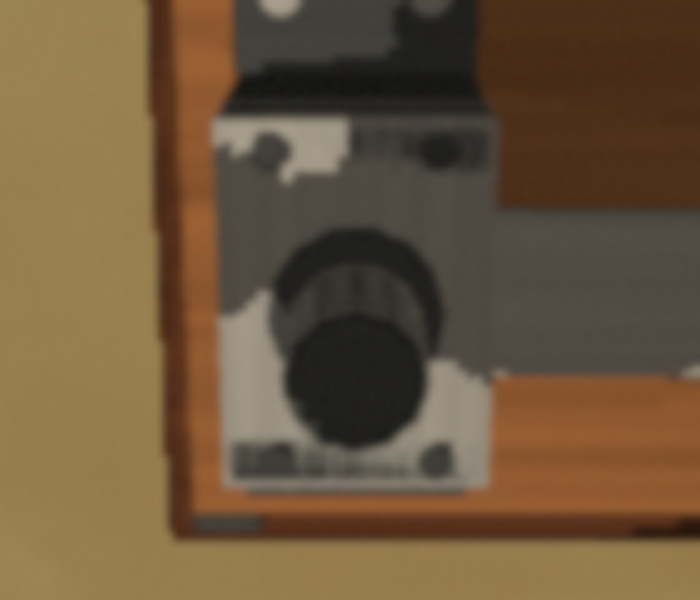

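The pin stands upright with its collar flat on the bracket at (357,320), and the tongue is back in line. Depth gives the collar top 5.8 mm above the bracket face against 6 expected, and the grip top at 115 mm against 114, so it is flush. Handing in.

```bash
python3 -c "
from rig import bot
print(bot.finish_job())"
```

```text
the job is handed in; nothing more can be done
None
```

The drift pin is seated through the bracket and tongue with its collar flush; the last push was about 22 N along the pin (10 N sideways), the gripper let go and backed clear, and the job was handed in at about 14 s (no verdict was returned).

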